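# Snap the isolator key onto its keeper hook

## Task

Put the red-handled isolator key onto the keeper: slip its eye over the hook's upright nose with the handle on the long free side of the seat, and press it down past the sprung brass gate until it lies inside and the gate snaps shut behind it. Then, still holding the handle, pull the key straight up against the underside of the shut gate with a gentle tug of about 8 newtons for half a second to prove that it is caught, set it back down level on the seat, and let go. Be gentle (never load the keeper with more than 25 newtons), never touch the keeper with the gripper, and leave the other things on the bench where they are.

Things in the scene. Friction and masses are not known exactly. Their poses are not given: they have to be found in the camera images.
- key: Isolator key, 85 to 170 g, standing flat, handle up. Steel eye: ring of 25 mm outer and 15 mm hole diameter, 6 mm thick; its plate, 20 mm wide, runs on to 56 mm from the eye's centre towards key -x and carries the red handle. Origin: centre of the hole, at the underside; z up.
- handle (a point): Middle of the key's upright red plastic handle, 42 mm from the eye's centre towards key -x, 40 mm above the underside. Handle: 28 mm long (key x), 16 mm wide (key y), from 6 to 68 mm above the underside. Grasp it across the 16 mm width. Axes as the key's.
- keeper: Fixed stand: grey foot 110 x 90 x 12 mm, 20 mm column, clamped on it a head: seat 46 mm wide from x = -66 to +48 mm, and on it a snap hook, a U of 10 mm round bar open at the top. Origin: on the bench under the axis of the hook's upright nose; z up; the shank stands at x = +34 mm. The key goes on with its axes parallel to the keeper's (handle over the -x part).
- seat_low (a point): Fixed point on the nose's axis 66 mm above the bench, the lowest the seat's top can be. The true seat is 0 to 8 mm above it (NOT reported, does not change in use): feel or see it. Above the true seat: domed nose tip 46 mm, shank top 53 mm, shut gate 32 to 36 mm. The seat is faced with black rubber that gives 1 mm per 3 N, 5 mm at most; the rest is rigid but for the gate.
- gate (a joint): Brass gate (10 mm wide, rounded tip) from shank to nose, rad: 0 shut (level), grows as it is pushed down, to 1.25; sprung shut, cannot open upward. The key pushes it to 0.55-0.85 with 3 to 10 N; it snaps back when the key's underside is 16 to 8 mm above the true seat. Caught, the key can rise 26 mm from the seat to meet the gate's underside: a stiff stop, creep up.
- jar: Bystander: clear screw jar with red lid, 66 mm wide, 84 mm high; origin under its centre.
- black_tape: Bystander: roll of black tape, 59 mm across, 19 mm high; origin under its centre.
- wood_block: Bystander: dark wooden block, 45 x 90 x 24 mm; origin under its centre.
Not all that is in view belongs to the job. What is shaped like the key but blue is not meant.

How it is judged:
On the way, in this order (a step that is already met when the one before it is completed fails the run):
1. the key's eye is round the nose, below the gate (its underside less than 83 mm above the bench), and the gate has sprung shut over it (horizontal distance between key and keeper below 0.007 m and z of key in the frame of keeper below 0.083 m and value of joint gate below 0.1 rad), for 0.1 s.
2. the key is pulled up from inside against the underside of the shut gate with more than 4 N (contact force between key and gate above 4 N and z of key in the frame of keeper above 0.085 m and horizontal distance between key and keeper below 0.007 m and value of joint gate below 0.1 rad), for 0.2 s.
At the end, for the whole second after the job is handed in: The key rests level (within 0.1 rad) and still on the seat, its eye round the nose (centre within 7 mm of the nose's axis, underside 60 to 79 mm above the bench) and the gate shut over it (below 0.1 rad) (horizontal distance between key and keeper below 0.007 m and z of key in the frame of keeper between 0.06 and 0.079 m and angle between key's own z axis and vertical below 0.1 rad and value of joint gate below 0.1 rad and linear speed of key below 0.02 m/s); the robot touches nothing.
It fails at once if the keeper is loaded by the key with more than 25 N (contact force between key and keeper above 25 N).
It fails at once if the gripper or arm touches the keeper (contact force between any of the fingers, the arm and keeper above 1 N).
It fails at once if a bystander (jar, tape roll, wooden block) is moved by more than 30 mm (distance of any of jar, black_tape, wood_block from where it was at the start of the episode above 0.03 m).
It also fails if it takes over 72 s, if anything falls off the work surface, if the arm or the gripper's body presses on something with over 40 N, if the wrist force passes 120 N, or if a joint passes its speed limit or range.

## Robot

A 6-joint arm with a two-finger parallel gripper is mounted at the origin on the work surface; the furniture and walls round the work are solid. World frame = base frame: x ahead of the robot, y to its left, z up, the work surface at z = 0. Lengths are in m, angles in rad, forces in N, time in s.
With the tool pointing down it reaches from about 0.35 to 0.85 m from the base axis. Payload 8.1 kg.
Tool frame: the origin (TCP) lies midway between the tips of the shut fingers; the grasp point (between the pads) lies 19 mm behind it (robot.grip_point_offset is the distance from the TCP to the grasp point, in m); z points along the fingers, y is the line along which they close (so a half turn about z gives the same grasp; the last joint's range is limited). The gripper opens to 93 mm and grips with 3 to 60 N. Pads are 15 mm wide; open, the fingers measure 128 mm over their backs; the gripper's body (75 mm by 188 mm) begins 65 mm behind the grasp point.
Start: joints at [1.063, 0.13, 1.488, -0, 1.523, -0.085], TCP at [0.246, 0.547, 0.219] pointing down, gripper open.
Joint ranges: [-2.96, 2.96], [-0.89, 2.26], [0.02, 2.5], [-1.34, 4.48], [0, 2.73], [-2.66, 2.66]. Speed limits (rad/s): [2.39, 2.39, 2.79, 3.14, 3.14, 3.14].

## Interface

Orientations are given as a rotation vector (axis times angle).
In Python, from plant import robot, read_camera, job gives the robot as it stands.
- The arm moves only by the shell command python3 -m inch 'ROWS' [FORCE]. ROWS is JSON, one flat list of numbers, 5 for each row, row after row: the shift along the world's x, y, z in mm, then the turn about the world's z in degrees, then the opening in per cent of the stroke, from 0 (shut) to 100 (fully open). In form: [dx, dy, dz, yaw, hand, dx, dy, dz, yaw, hand, ...]. A call has 1 to 10 rows; each row is the pose to reach, as a shift and turn from the pose commanded when the call began; what a row does not reach only later rows make up. A row lasts 1/12 s, in which the tool goes at most 41.7 mm and 7.16 degrees, less where a joint would pass 70% of its speed; a pose out of reach is approached as far as the arm can. A call with a gripper value outside its range is refused whole. The fingers move at their own pace and stop on an object; FORCE is the grip in N (left out, the last holds). Time passes only in rows, so rows that repeat a pose let the fingers close. It gives the time, the measured TCP pose, the force, the opening and the grip force at its end, in the units of the state.
- robot.read_state(): the state, without advancing time (a new reading comes with each control period).
- read_camera(name): name is "scene" or "top" or "wrist"; returns a dict with "image" (480x640x3 uint8, blue, green, red), "K" (3x3 intrinsics, pixels), "extrinsics" (4x4, takes a point from world to camera coordinates); the wrist camera has in their place "mount" (4x4, takes a point from camera to tool coordinates, whose origin is the TCP and whose axes are the flange's). Camera axes: x right, y down, z forward; pixel columns grow to the right and rows downward; lengths in m; the calibration is good to about 2 mm. A picture is of the moment at which its call begins: read the wrist's pose just before it. There is no depth.
- job.close_job(): hands the job in; it is judged then, once.
The state is a dict: "t": time; "q": joint angles; "dq": joint speeds; "joint_torque": joint torques, N m; "tool_pos": TCP position; "orientation": TCP orientation; "force": force on the tool from outside, world axes, zero at the start; "wrist_torque": the same for the moment, N m; "opening": finger opening in m; "gripper_force": force on a finger pad.
Only numpy, scipy, OpenCV 4.12 (cv2) and the standard library are available. Lean on these libraries where they do the work, as an engineer would, in place of code of your own. Each camera call takes 0.05 s, during which the arm holds its last target. There are 200 camera calls.

## Working session

There is one attempt and no reset: what is moved stays moved. The work goes in short steps, Python scripts to look and compute and a shell command to move; the robot and the scene stay as the last step left them, time stands still between calls to the robot, and variables do not carry over. Pictures are saved under pics/ and viewed, at most 11 in all, crops included, and the job is handed in when it is done.

```bash
ls; mkdir -p pics
python3 - <<'E'
from plant import robot, read_camera
import cv2,pickle,numpy as np
print(robot.read_state()); print(robot.grip_point_offset)
d={}
for n in("scene","top","wrist"):
    d[n]=read_camera(n); cv2.imwrite(f"pics/{n}0.png",d[n]["image"])
    print(n,{k:np.round(v,4).tolist() for k,v in d[n].items() if k!="image"})
pickle.dump(d,open("d0.pkl","wb"))
E
```

```text
pics
{'t': 0.0, 'q': array([ 1.06261327e+00,  1.31125982e-01,  1.48928373e+00, -5.59111571e-06,
        1.52298599e+00, -8.54061724e-02]), 'dq': array([ 1.40593119e-03, -9.91070152e-04, -1.17430822e-03,  8.57115131e-04,
       -7.55093433e-04, -6.61204775e-05]), 'joint_torque': array([ 1.57692673e-03, -5.59833884e+01, -4.91771185e+01,  7.68517004e-02,
        3.54469148e-02, -2.03731556e-04]), 'tool_pos': array([0.24588516, 0.54668235, 0.21760602]), 'orientation': array([-6.59051361e-01, -3.07115109e+00,  2.71049785e-03]), 'force': array([ 1.08348535,  0.28246494, -0.85407686]), 'wrist_torque': array([-0.01676323,  0.09633052,  0.05191458]), 'gripper_force': 0.0, 'opening': 0.09285089499559582}
0.0188
scene {'K': [[447.9463, 0.0, 316.1044], [0.0, 447.9463, 235.4655], [0.0, 0.0, 1.0]], 'extrinsics': [[-0.7084, -0.7058, 0.0066, 0.3339], [-0.2832, 0.2756, -0.9186, 0.2712], [0.6465, -0.6526, -0.3951, 0.4775], [0.0, 0.0, 0.0, 1.0]]}
top {'K': [[548.9868, 0.0, 316.1422], [0.0, 548.9868, 231.0125], [0.0, 0.0, 1.0]], 'extrinsics': [[-0.0063, -1.0, -0.0004, -0.0797], [-0.9907, 0.0063, -0.1361, 0.5935], [0.1361, -0.0004, -0.9907, 0.8686], [0.0, 0.0, 0.0, 1.0]]}
wrist {'K': [[386.166, 0.0, 319.9813], [0.0, 386.166, 246.8878], [0.0, 0.0, 1.0]], 'mount': [[0.0002, -0.9644, -0.2646, 0.0727], [1.0, 0.0003, -0.0003, -0.0], [0.0003, -0.2646, 0.9644, -0.1668], [0.0, 0.0, 0.0, 1.0]]}
```

View pics/scene0.png

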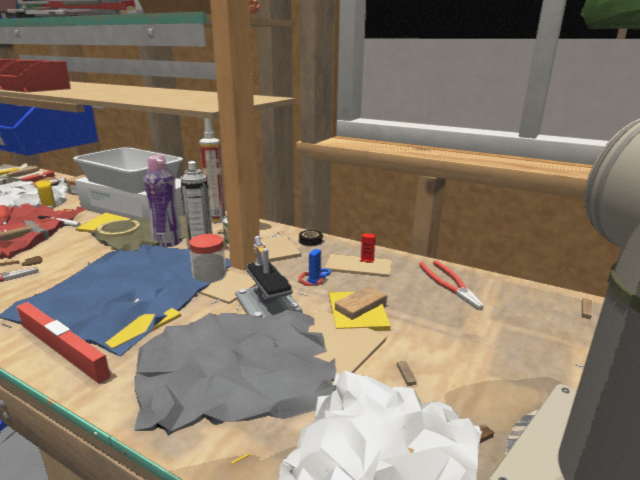

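View pics/top0.png

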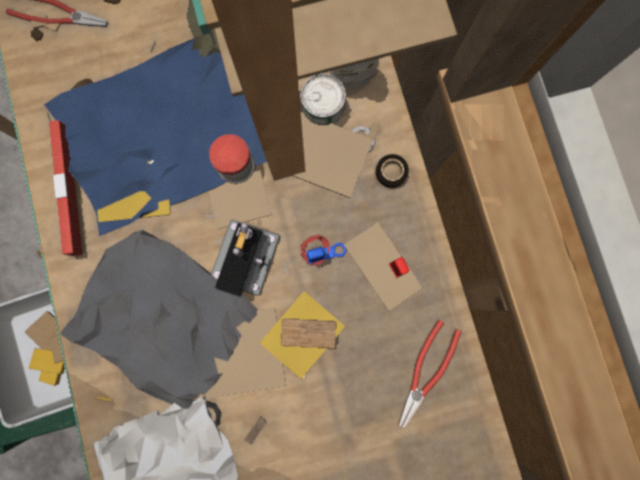

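The scene view shows the keeper at about (268,280), the blue decoy at (315,265) and the red key at (368,247). In the top view the keeper is at about (245,258), the red handle at (400,266), the jar at (230,155), the tape at (392,171) and the wood block at (309,333). I'll enlarge the parts I need.

Run:
```python
import cv2,pickle,numpy as np
d=pickle.load(open("d0.pkl","rb"))
t=d["top"]["image"];s=d["scene"]["image"]
a=cv2.resize(t[205:305,200:300],(400,400),interpolation=cv2.INTER_CUBIC)
b=cv2.resize(t[220:320,350:450],(400,400),interpolation=cv2.INTER_CUBIC)
c=cv2.resize(s[225:325,225:425],(800,400)[:2],interpolation=cv2.INTER_CUBIC)[:, :]
c=cv2.resize(c,(400,200))
cv2.imwrite("pics/crop1.png",np.vstack([np.hstack([a,b]),np.hstack([cv2.resize(s[225:325,225:325],(400,400))[:200],cv2.resize(s[225:275,325:425],(400,200))])]))
```

```text
(no output)
```

View pics/crop1.png

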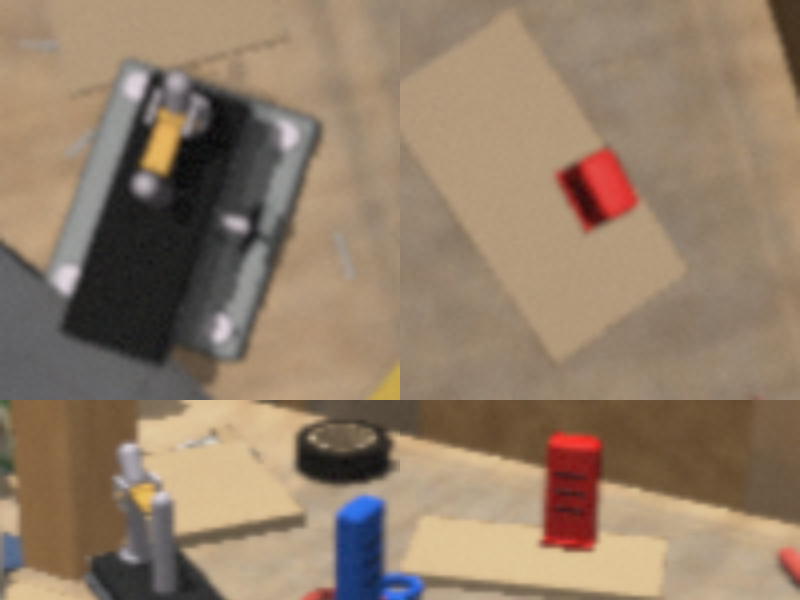

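```bash
cat > h.py <<'E'
import cv2,pickle,numpy as np
def proj(c,P):
    P=np.atleast_2d(P);E=c["extrinsics"];q=(E[:3,:3]@P.T+E[:3,3:]);p=c["K"]@q;return (p[:2]/p[2]).T
def ray(c,u,v):
    E=c["extrinsics"];R=E[:3,:3];o=-R.T@E[:3,3];d=R.T@np.linalg.solve(c["K"],[u,v,1.]);return o,d/np.linalg.norm(d)
def onz(c,u,v,z):
    o,d=ray(c,u,v);return o+d*(z-o[2])/d[2]
def two(c1,p1,c2,p2):
    o1,d1=ray(c1,*p1);o2,d2=ray(c2,*p2)
    s=np.linalg.lstsq(np.c_[d1,-d2],o2-o1,rcond=None)[0];a=o1+s[0]*d1;b=o2+s[1]*d2
    return (a+b)/2,np.linalg.norm(a-b)
E
python3 - <<'E'
from h import *
d=pickle.load(open("d0.pkl","rb"));T=d["top"];S=d["scene"]
t=T["image"];s=S["image"]
a=cv2.resize(t[215:285,280:350],(400,400),interpolation=cv2.INTER_CUBIC)
b=cv2.resize(s[235:305,280:350],(400,400),interpolation=cv2.INTER_CUBIC)
cv2.imwrite("pics/crop2.png",np.hstack([a,b]))
for n,c in d.items():
    h=cv2.cvtColor(c["image"],cv2.COLOR_BGR2HSV)
    m=(((h[...,0]<8)|(h[...,0]>172))&(h[...,1]>150)&(h[...,2]>60)).astype(np.uint8)
    k,l,st,ce=cv2.connectedComponentsWithStats(m)
    for i in range(1,k):
        if st[i,4]>15: print(n,st[i].tolist(),ce[i].round(1))
# red thing: top centre in the two views
print(two(T,(401,266),S,(368,236)))
print(two(T,(241,251),S,(265,251)))
E
```

```text
scene [100, 1, 34, 8, 89] [117.8   4.3]
scene [51, 2, 10, 5, 21] [56.3  4.1]
scene [0, 59, 45, 31, 398] [17.2 70.9]
scene [46, 62, 12, 16, 44] [51.2 68.9]
scene [38, 70, 9, 7, 27] [41.7 72.7]
scene [59, 70, 6, 8, 18] [61.4 72.9]
scene [38, 77, 7, 12, 23] [40.6 82.3]
scene [47, 78, 18, 11, 57] [55.5 82.7]
scene [18, 85, 12, 6, 26] [23.8 87.6]
scene [202, 148, 4, 19, 41] [203.1 156.9]
scene [0, 206, 10, 13, 83] [  3.8 212.5]
scene [361, 233, 15, 29, 347] [367.6 247. ]
scene [197, 234, 23, 19, 138] [208.1 244.8]
scene [190, 236, 10, 16, 54] [193.9 242.9]
scene [421, 263, 35, 29, 122] [437.8 278.6]
scene [434, 262, 29, 24, 110] [449.9 273.6]
scene [299, 273, 12, 12, 36] [303.  279.6]
scene [18, 304, 87, 78, 1023] [ 61.3 342.5]
top [40, 0, 33, 12, 99] [57.5  4.3]
top [7, 10, 41, 12, 111] [24.1 15.8]
top [51, 19, 20, 4, 45] [61.3 20.7]
top [50, 122, 18, 51, 547] [ 57.9 146.7]
top [211, 136, 38, 38, 1048] [229.1 154.1]
top [58, 194, 19, 61, 632] [ 66.3 225.2]
top [302, 237, 26, 13, 72] [313.9 241.4]
top [390, 258, 19, 19, 225] [399.3 266.6]
top [412, 322, 30, 67, 313] [424.  353.6]
top [423, 331, 37, 64, 333] [442.4 364.1]
wrist [617, 133, 7, 6, 21] [620.5 136. ]
wrist [627, 133, 13, 6, 61] [633.5 135.1]
wrist [626, 141, 13, 19, 116] [631.7 150.1]
wrist [616, 144, 12, 16, 108] [621.  152.6]
(array([ 0.53349548, -0.21789518,  0.06410524]), np.float64(0.002656197379338689))
(array([0.55676459, 0.03477418, 0.10419081]), np.float64(0.007781167331746457))
```

View pics/crop2.png

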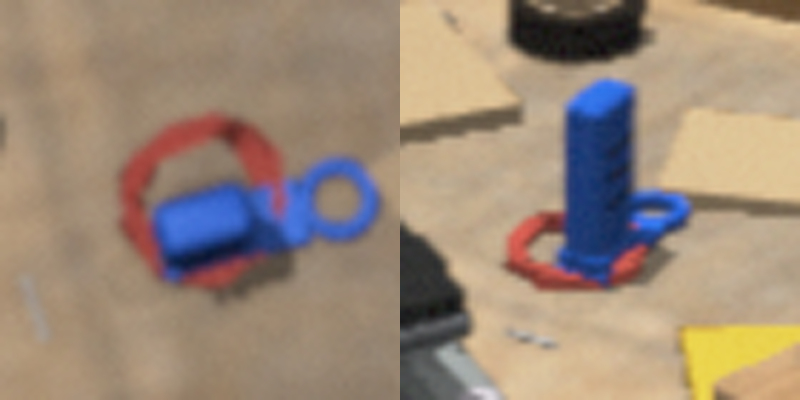

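The decoy is all blue, at top (325,252), with a loose red band round it. The red handle triangulates to about (0.533, -0.218, 0.064), which fits its 68 mm height. I can't see its eye from these views, so I'll go above it and look from close by.

```bash
python3 -m inch '[0,0,40,0,100,40,-60,60,-14,100,70,-110,60,-28,100,100,-160,60,-42,100,120,-200,60,-56,100,140,-250,60,-56,100,150,-290,60,-56,100,165,-330,60,-63,100,180,-370,60,-70,100,190,-410,60,-70,100]'
python3 -m inch '[15,-40,0,-7,100,30,-80,0,-14,100,45,-120,0,-21,100,60,-160,0,-28,100,72,-200,0,-35,100,80,-240,0,-42,100,85,-280,0,-49,100,90,-320,0,-56,100,90,-340,0,-59,100,90,-340,0,-59,100]'
python3 - <<'E'
from plant import robot, read_camera
from h import *
s=robot.read_state();print(s["t"],s["tool_pos"],s["orientation"],s["q"])
w=read_camera("wrist");cv2.imwrite("pics/w1.png",w["image"]);pickle.dump((s,w),open("w1.pkl","wb"))
E
```

```text
t: 0.98
tool_pos: [0.4104, 0.2118, 0.2782]
orientation: [2.202, 2.24, 0.0]
force: [1.2, 0.4, 0.4]
opening: 0.0929
gripper_force: 0.0
t: 1.82
tool_pos: [0.4996, -0.1306, 0.2777]
orientation: [3.02, 0.862, -0.003]
force: [-0.1, 0.8, 0.9]
opening: 0.0928
gripper_force: 0.0
1.8167 [ 0.49961434 -0.13059241  0.27765788] [ 3.02045192e+00  8.61861008e-01 -2.59150167e-03] [-3.53915882e-01 -1.13334214e-01  1.62667106e+00 -1.44764977e-03
  1.62924284e+00  6.60886202e-01]
```

View pics/w1.png

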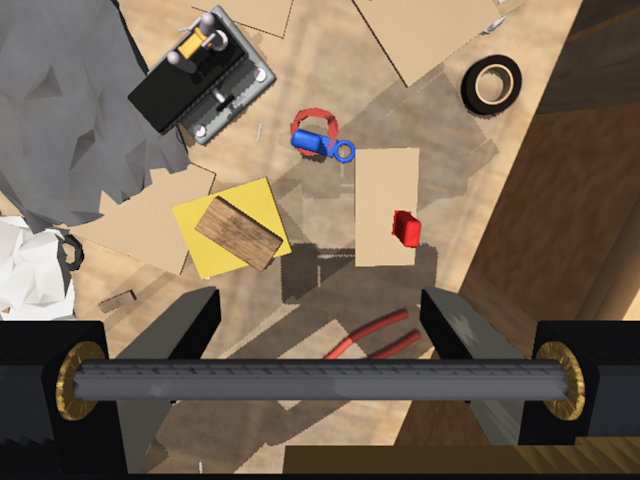

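The wrist view shows the red handle at (407,229) on the cardboard, with the blue decoy at (320,143) and the keeper at (205,75). I still can't see an eye, so I'll enlarge that part with more contrast.

Run:
```python
from h import *
s,w=pickle.load(open("w1.pkl","rb"))
a=w["image"][135:285,330:480]
a=cv2.resize(a,(600,600),interpolation=cv2.INTER_CUBIC)
a=cv2.convertScaleAbs(a,alpha=1.0);cv2.imwrite("pics/w1c.png",a)
```

```text
(no output)
```

View pics/w1c.png

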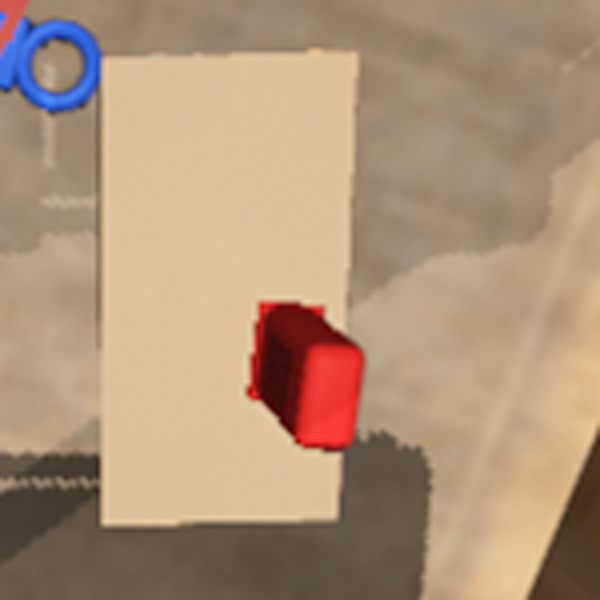

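The card is decor that hides the key's low 6 mm plate. Only the handle and its foot flange show, in crop pixels: top face corners (305,345), (362,345), (358,445), (298,445), and foot left edge (250,398) to (260,302). I'll compute the handle pose by casting rays.

```bash
cat >> h.py <<'E'
from scipy.spatial.transform import Rotation as Ro
def wcam(s,w):
    A=np.eye(4);A[:3,:3]=Ro.from_rotvec(s["orientation"]).as_matrix();A[:3,3]=s["tool_pos"]
    return dict(K=w["K"],extrinsics=np.linalg.inv(A@w["mount"]))
E
python3 - <<'E'
from h import *
s,w=pickle.load(open("w1.pkl","rb"));c=wcam(s,w);d=pickle.load(open("d0.pkl","rb"))
R=Ro.from_rotvec(s["orientation"]).as_matrix();print("tool y deg",np.degrees(np.arctan2(R[1,1],R[0,1])))
f=lambda x,y,z:onz(c,330+x/4,135+y/4,z)[:2]
P=[f(x,y,.068) for x,y in[(305,345),(362,345),(358,445),(298,445)]]
print(np.round(P,4),np.mean(P,0),[np.linalg.norm(P[i]-P[(i+1)%4]) for i in range(4)])
v=(P[0]+P[1]-P[2]-P[3]);print("axis up deg",np.degrees(np.arctan2(v[1],v[0])))
a,b=f(260,302,.007),f(250,398,.007);print("foot",a,b,np.linalg.norm(a-b),np.degrees(np.arctan2(*(a-b)[::-1])),"foot right top",f(325,302,.007))
T=d["top"];print(onz(T,401,266,.068), "top-axis",[onz(T,350+x/4,220+y/4,.068)[:2] for x,y in[(575,165),(610,150),(638,205),(600,225)]])
print("wrist+top",two(c,(412.7,233.8),T,(401,266)))
# keeper: nose/shank tips, all combos
n_t=(200+145/4,205+183/4);s_t=(200+176/4,205+88/4)
print("nose z.116",onz(T,*n_t,.116),"shank z.123",onz(T,*s_t,.123))
E
```

```text
tool y deg -58.14867526813908
[[ 0.542  -0.2058]
 [ 0.5495 -0.2179]
 [ 0.528  -0.2321]
 [ 0.52   -0.2192]] [ 0.53489855 -0.2187675 ] [np.float64(0.014151336975752464), np.float64(0.025753142417010634), np.float64(0.015162330804746093), np.float64(0.02574202772046235)]
axis up deg 32.45702085761235
foot [ 0.54215548 -0.2061024 ] [ 0.51738494 -0.21979008] 0.028300749110838165 28.924124623662607 foot right top [ 0.55197893 -0.22191097]
[ 0.53218052 -0.21812732  0.068     ] top-axis [array([ 0.53882286, -0.3661045 ]), array([ 0.54472466, -0.38035827]), array([ 0.52274743, -0.39033281]), array([ 0.51491297, -0.374825  ])]
wrist+top (array([ 0.5335801 , -0.21981528,  0.06232048]), np.float64(0.0025288146685697823))
nose z.116 [0.55332713 0.03742066 0.116     ] shank z.123 [0.58847258 0.02521285 0.123     ]
```

Run:
```python
from h import *
d=pickle.load(open("d0.pkl","rb"));T=d["top"];S=d["scene"]
for a,b in[((443,76),(298,147)),((443,76),(300,143))]: print(two(T,a,S,b))
for z in(.0,.1,.2,.25,.3):print(z,onz(T,500,300,z)[:2],onz(T,480,240,z)[:2])
print("bench edge",onz(T,455,250,0))
```

```text
(array([ 0.79193756, -0.26178713,  0.2042374 ]), np.float64(0.005266692368021396))
(array([ 0.7858074 , -0.26030803,  0.21523835]), np.float64(0.0016793310701216503))
0.0 [ 0.4781552 -0.3954563] [ 0.5811314 -0.3662583]
0.1 [ 0.4772133  -0.36226487] [ 0.5692493  -0.33616887]
0.2 [ 0.47627141 -0.32907344] [ 0.5573672  -0.30607944]
0.25 [ 0.47580046 -0.31247773] [ 0.55142615 -0.29103473]
0.3 [ 0.47532951 -0.29588202] [ 0.5454851  -0.27599002]
bench edge [ 0.56406237 -0.32239452  0.        ]
```

Run:
```python
from h import *
s,w=pickle.load(open("w1.pkl","rb"));c=wcam(s,w);d=pickle.load(open("d0.pkl","rb"));T=d["top"];S=d["scene"]
for P in[(0.6,-.306,.2),(.55,-.319,.2),(.6,-.306,.21),(.7,-.28,.2)]: print(P,"wrist",proj(c,P).round(),"top",proj(T,P).round(),"scene",proj(S,P).round())
a=cv2.resize(w["image"][60:360,440:640],(400,600));b=cv2.resize(T["image"][150:350,390:540],(400,533));b=np.vstack([b,np.zeros((67,400,3),np.uint8)])
cv2.imwrite("pics/ledge.png",np.hstack([a,b]))
```

```text
(0.6, -0.306, 0.2) wrist [[622. 267.]] top [[478. 209.]] scene [[373. 160.]]
(0.55, -0.319, 0.2) wrist [[586. 334.]] top [[490. 245.]] scene [[396. 163.]]
(0.6, -0.306, 0.21) wrist [[634. 272.]] top [[481. 208.]] scene [[374. 155.]]
(0.7, -0.28, 0.2) wrist [[708. 110.]] top [[457. 139.]] scene [[332. 154.]]
```

View pics/ledge.png

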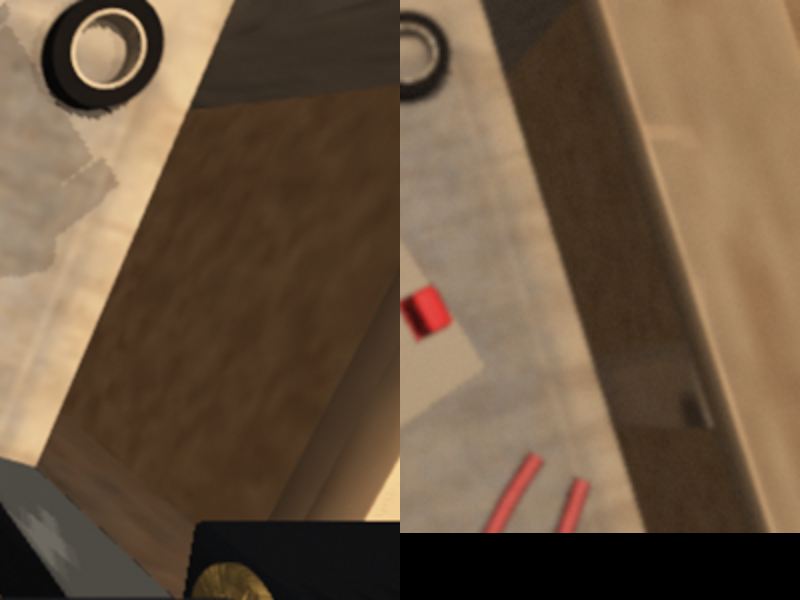

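The window ledge (front edge about y = -0.31, z about 0.2) leaves the 188 mm gripper body almost no room over the handle. So I'll descend 18 mm off towards the free side. The closing finger can then push the key to the centre low down, where it won't tip.

```bash
python3 -m inch '[12,-36,-20,-3,100,25,-72,-60,-3,100,25,-72,-90,-3,100,25,-72,-120,-3,100,25,-72,-120,-3,100]'
python3 -m inch '[0,0,-20,0,100,0,0,-40,0,100,0,0,-60,0,100,0,0,-60,0,100]'
python3 -m inch '[0,0,-15,0,100,0,0,-30,0,100,0,0,-45,0,100,0,0,-60,0,100,0,0,-75,0,100,0,0,-86,0,100,0,0,-86,0,100]'
```

```text
t: 2.28
tool_pos: [0.521, -0.1954, 0.1503]
orientation: [-3.03, -0.795, 0.015]
force: [-1.7, 0.2, -1.9]
opening: 0.093
gripper_force: 0.0
t: 2.62
tool_pos: [0.5236, -0.1959, 0.0962]
orientation: [-3.035, -0.798, 0.005]
force: [-1.7, -0.1, -0.8]
opening: 0.093
gripper_force: 0.0
t: 3.2
tool_pos: [0.5247, -0.1972, 0.0119]
orientation: [-3.037, -0.797, 0.002]
force: [-1.2, -0.0, 0.1]
opening: 0.093
gripper_force: 0.0
```

```bash
python3 -m inch '[0,0,0,0,70,0,0,0,0,60,0,0,0,0,50,0,0,0,0,40,0,0,0,0,30,0,0,0,0,25,0,0,0,0,20,0,0,0,0,15,0,0,0,0,10,0,0,0,0,10]' 6
python3 -m inch '[0,0,0,0,10,0,0,0,0,10,0,0,0,0,10,0,0,0,0,10,0,0,0,0,10]' 6
```

```text
t: 4.03
tool_pos: [0.5254, -0.1986, 0.0126]
orientation: [3.039, 0.795, 0.001]
force: [0.9, -1.5, 0.9]
opening: 0.0309
gripper_force: 0.7
t: 4.45
tool_pos: [0.5251, -0.1983, 0.0124]
orientation: [-3.039, -0.795, 0.0]
force: [-0.2, -0.1, 1.8]
opening: 0.016
gripper_force: 5.9
```

```bash
python3 -m inch '[0,0,0,0,30,0,0,0,0,30,0,0,0,0,30,0,0,12,0,30,0,0,12,0,30,0,0,12,0,10,0,0,12,0,10,0,0,12,0,10,0,0,12,0,10,0,0,12,0,10]' 25
python3 -m inch '[0,0,0,0,10,0,0,0,0,10]' 25
python3 -m inch '[-10,20,20,0,10,-15,25,60,0,10,-20,30,100,0,10,-20,30,140,0,10,-20,30,160,0,10,-20,30,160,0,10,-20,30,160,0,10]'
python3 - <<'E'
from plant import robot, read_camera
from h import *
s=robot.read_state();print(s["t"],s["tool_pos"],s["orientation"],s["force"],s["wrist_torque"],s["opening"],s["q"])
w=read_camera("wrist");t=read_camera("top");sc=read_camera("scene");pickle.dump((s,w,t,sc),open("w2.pkl","wb"))
a=cv2.resize(t["image"][180:330,320:470],(400,400));b=cv2.resize(sc["image"][150:280,300:430],(400,400))
cv2.imwrite("pics/w2.png",np.hstack([a,b])); cv2.imwrite("pics/w2w.png",w["image"])
E
```

```text
t: 5.28
tool_pos: [0.5254, -0.1984, 0.0247]
orientation: [3.039, 0.795, 0.001]
force: [-0.4, 0.9, 3.3]
opening: 0.0157
gripper_force: 24.9
t: 5.45
tool_pos: [0.5254, -0.1984, 0.0247]
orientation: [3.039, 0.795, 0.0]
force: [-1.0, 0.9, 5.1]
opening: 0.0161
gripper_force: 24.9
t: 6.03
tool_pos: [0.5059, -0.1686, 0.1853]
orientation: [3.038, 0.795, 0.003]
force: [-0.5, 0.6, -2.3]
opening: 0.0159
gripper_force: 24.9
6.0333 [ 0.50586186 -0.16863455  0.18530885] [3.03782225e+00 7.94707474e-01 2.99349050e-03] [-0.477482    0.55003541 -2.29510047] [-0.05885562  0.11569967 -0.02843299] 0.015891191776570838 [-4.17932588e-01 -3.50825955e-02  1.71998388e+00 -1.35710112e-05
  1.45424073e+00  6.41124858e-01]
```

View pics/w2w.png

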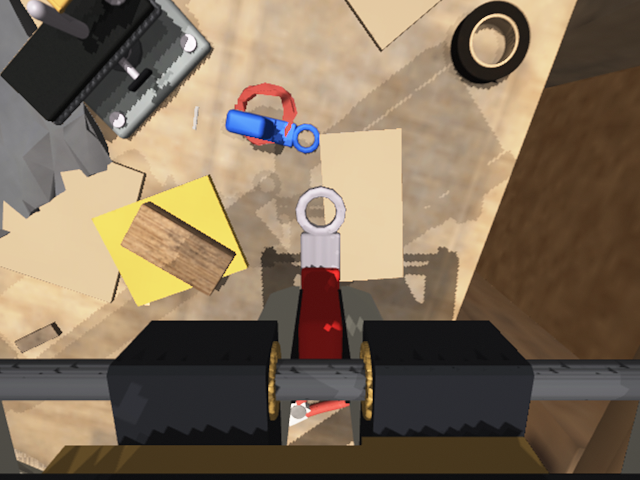

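The eye is seen clear at (321,211), pointing along tool +x, so the grasp is good. Next I'll work out the eye's offset in the tool and a two-view estimate of the keeper.

Run:
```python
from h import *
s,w,t,sc=pickle.load(open("w2.pkl","rb"));c=wcam(s,w);d=pickle.load(open("d0.pkl","rb"));T=d["top"];S=d["scene"]
R=Ro.from_rotvec(s["orientation"]).as_matrix()
print("tool x,y deg",[np.degrees(np.arctan2(R[1,i],R[0,i])) for i in(0,1)])
h=cv2.cvtColor(w["image"],cv2.COLOR_BGR2HSV)[170:250,285:360]
m=((h[...,1]<40)&(h[...,2]>130)).astype(np.uint8)
cs,hi=cv2.findContours(m,cv2.RETR_CCOMP,cv2.CHAIN_APPROX_NONE)
for k,ct in enumerate(cs):
    if len(ct)>20: print(hi[0,k,3],len(ct),cv2.minEnclosingCircle(ct),cv2.boundingRect(ct))
for z in(-.0247,-.0187): 
    P=onz(c,320.5,210.5,s["tool_pos"][2]+z); print("eye tool frame",R.T@(P-s["tool_pos"]))
print("nose",two(T,(236.2,250.7),S,(265.8,250.5)),"shank",two(T,(244,227),S,(257.5,238.5)))
```

```text
tool x,y deg [np.float64(29.320649750525657), np.float64(-60.67951464133477)]
-1 194 ((35.0, 50.879032135009766), 33.938114166259766) (10, 17, 51, 63)
0 90 ((35.43243408203125, 41.72972869873047), 16.657718658447266) (19, 26, 34, 33)
eye tool frame [0.03993345 0.000794   0.02475974]
eye tool frame [0.04098605 0.00078331 0.01876123]
nose (array([0.55454928, 0.03903031, 0.10781432]), np.float64(0.0009046748338384065)) shank (array([0.59048494, 0.02721053, 0.11522632]), np.float64(0.0025696379481274347))
```

The eye lies 40.5 mm from the TCP, which agrees with the 42 mm given. The keeper nose is at about (0.5545, 0.039) with yaw about -18°; nose to shank measures 37.8 mm against 34 nominal. I'll move to 40 mm behind the goal, aligned, and look from close by.

```bash
python3 -m inch '[-5,35,0,-7,10,-10,70,0,-14,10,-15,105,0,-21,10,-20,140,0,-28,10,-24,175,0,-35,10,-28,210,0,-42,10,-28,233,0,-47.5,10,-28,233,0,-47.5,10,-28,233,0,-47.5,10]' 25
python3 - <<'E'
from plant import robot, read_camera
from h import *
s=robot.read_state();print(s["t"],s["tool_pos"],s["orientation"],s["force"],s["opening"],s["q"])
w=read_camera("wrist");pickle.dump((s,w),open("w3.pkl","wb"));cv2.imwrite("pics/w3.png",w["image"])
R=Ro.from_rotvec(s["orientation"]).as_matrix();c=wcam(s,w)
print([np.degrees(np.arctan2(R[1,i],R[0,i])) for i in(0,1)])
for P in((.5545,.039,.112),(.5545,.039,.066),(.587,.0284,.119)):print(proj(c,P))
E
```

```text
t: 6.93
tool_pos: [0.4758, 0.0658, 0.1823]
orientation: [3.102, -0.49, -0.006]
force: [-0.1, 0.1, -0.8]
opening: 0.0157
gripper_force: 24.9
6.9333 [0.47583757 0.06578265 0.18229096] [ 3.10237324 -0.48978582 -0.00551701] [-0.05807428  0.07343404 -0.80101854] 0.015662798950637744 [ 3.06830317e-02 -1.75217430e-01  1.85568994e+00 -1.22993856e-04
  1.46471895e+00  1.91465699e+00]
[np.float64(-17.94312503230723), np.float64(-107.94287030208964)]
[[321.65240925 124.21561491]]
[[321.26719165 126.76072756]]
[[321.94489849  57.80829138]]
```

View pics/w3.png

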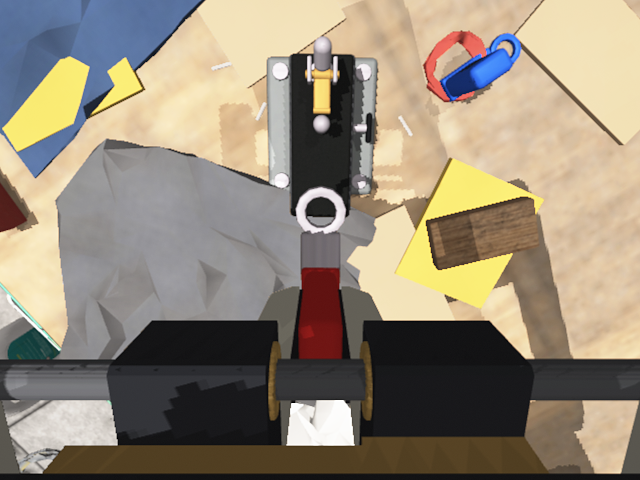

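Nose dome at (321,124), shank top at about (322,48) and eye at (321,210), close to prediction. I'll measure the blobs.

Run:
```python
from h import *
s,w=pickle.load(open("w3.pkl","rb"));c=wcam(s,w);R=Ro.from_rotvec(s["orientation"]).as_matrix()
g=cv2.cvtColor(w["image"],cv2.COLOR_BGR2HSV)
def blobs(y0,y1,x0,x1,f):
    m=f(g[y0:y1,x0:x1]).astype(np.uint8);k,l,st,ce=cv2.connectedComponentsWithStats(m)
    for i in range(1,k):
        if st[i,4]>15:print(st[i].tolist(),(ce[i]+[x0,y0]).round(1))
steel=lambda h:(h[...,1]<60)&(h[...,2]>95)
print("steel");blobs(30,145,296,350,steel)
print("brass");blobs(30,145,296,350,lambda h:(h[...,0]>12)&(h[...,0]<32)&(h[...,1]>110)&(h[...,2]>90))
print("hole/ring")
h=g[170:250,285:360];m=((h[...,1]<40)&(h[...,2]>130)).astype(np.uint8)
cs,hi=cv2.findContours(m,cv2.RETR_CCOMP,cv2.CHAIN_APPROX_NONE)
for k,ct in enumerate(cs):
    if len(ct)>20:print(hi[0,k,3],cv2.boundingRect(ct))
for z in(.112,.116,.120):
    print(z,onz(c,321,124.5,z)[:2], "shank",onz(c,322,48,z+.004)[:2])
e=R@[.0405,.0008,.022]+s["tool_pos"];print("eye",e,proj(c,e))
```

```text
steel
[0, 0, 36, 52, 959] [314.2  50.3]
[34, 26, 8, 27, 140] [334.4  68.5]
[17, 85, 17, 17, 229] [320.8 123.1]
brass
[9, 39, 2, 9, 17] [305.5  73.2]
[16, 38, 21, 46, 795] [321.5  90.9]
hole/ring
-1 (0, 0, 75, 80)
2 (19, 26, 33, 32)
0.112 [0.55446647 0.03941186] shank [0.59218834 0.0266763 ]
0.116 [0.55433368 0.03947252] shank [0.59140528 0.02695677]
0.12 [0.55420088 0.03953318] shank [0.59062222 0.02723724]
eye [0.51404204 0.05253956 0.16015661] [[321.26360355 210.93011382]]
```

```bash
python3 -m inch '[20,-6,0,-0.5,10,41,-13,0,-0.5,10,41,-13,-15,-0.5,10,41,-13,-29,-0.5,10,41,-13,-29,-0.5,10,41,-13,-29,-0.5,10,41,-13,-29,-0.5,10]' 25
python3 - <<'E'
from plant import robot, read_camera
from h import *
s=robot.read_state();w=read_camera("wrist");pickle.dump((s,w),open("w4.pkl","wb"))
R=Ro.from_rotvec(s["orientation"]).as_matrix();c=wcam(s,w)
print(s["t"],s["tool_pos"],s["force"],[np.degrees(np.arctan2(R[1,i],R[0,i])) for i in(0,)],"z axis",R[:,2])
e=R@[.0405,.0008,.022]+s["tool_pos"];print("eye",e,proj(c,e))
cv2.imwrite("pics/w4.png",cv2.resize(w["image"][140:270,250:390],(560,520),interpolation=cv2.INTER_CUBIC))
E
```

```text
t: 7.57
tool_pos: [0.5181, 0.0508, 0.1555]
orientation: [3.1, -0.51, -0.001]
force: [-0.5, -0.1, -0.7]
opening: 0.0158
gripper_force: 24.9
7.5667 [0.51809978 0.05083264 0.15552761] [-0.51905572 -0.12715227 -0.69970263] [np.float64(-18.69090594778508)] z axis [-4.84043744e-04 -1.38394844e-04 -9.99999873e-01]
eye [0.55619683 0.03709305 0.13351107] [[321.28025395 210.93907184]]
```

View pics/w4.png

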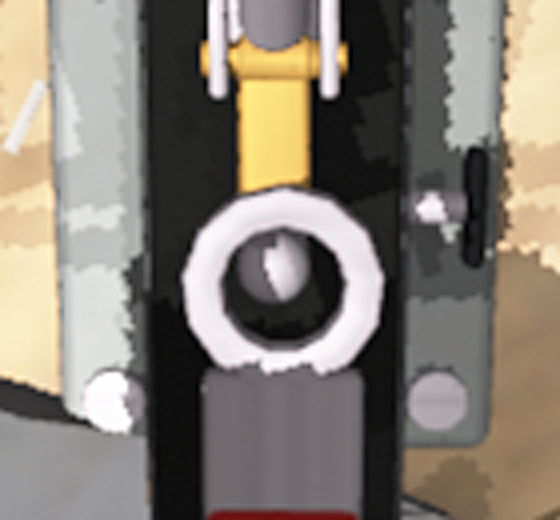

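Nose dome seen through the eye: crop (274,266) → pixel (318.5,206.5). Eye centre: crop (284,284) → (321,211).

Run:
```python
from h import *
s,w=pickle.load(open("w4.pkl","rb"));c=wcam(s,w);R=Ro.from_rotvec(s["orientation"]).as_matrix()
e=onz(c,321,211,s["tool_pos"][2]-.0187)   # hole centre at the eye's top face
for z in(.110,.114,.118):
    p=onz(c,318.5,206.5,z);print(z,p[:2],"nose-eye mm",((p-e)*1000)[:2].round(1),"tool",(R.T@(p-e)*1000)[:2].round(1))
```

```text
0.11 [0.55508115 0.03899868] nose-eye mm [-1.7  1.9] tool [-2.2 -1.3]
0.114 [0.55570228 0.03877507] nose-eye mm [-1.1  1.7] tool [-1.6 -1.3]
0.118 [0.5563234  0.03855147] nose-eye mm [-0.4  1.5] tool [-0.9 -1.3]
```

```bash
python3 -m inch '[-1,1.7,0,0,10,-1,1.7,-4,0,10,-1,1.7,-8,0,10,-1,1.7,-12,0,10,-1,1.7,-15,0,10,-1,1.7,-18,0,10,-1,1.7,-18,0,10,-1,1.7,-18,0,10]' 30
```

```text
t: 8.28
tool_pos: [0.5169, 0.0534, 0.137]
orientation: [3.1, -0.51, -0.001]
force: [0.0, -1.5, -1.5]
opening: 0.0156
gripper_force: 29.9
```

```bash
for i in 1; do :; done; python3 -m inch '[0,-0.5,-2,0,10,0,-0.5,-4,0,10,0,-0.5,-6,0,10,0,-0.5,-6,0,10]' 30
python3 -m inch '[0,0,-2,0,10,0,0,-4,0,10,0,0,-6,0,10,0,0,-6,0,10]' 30
```

```text
t: 8.62
tool_pos: [0.5169, 0.0528, 0.1309]
orientation: [3.1, -0.51, -0.001]
force: [-1.0, 0.1, -1.0]
opening: 0.016
gripper_force: 29.9
t: 8.95
tool_pos: [0.5173, 0.0529, 0.1254]
orientation: [-3.1, 0.51, -0.0]
force: [-1.9, 0.2, 2.9]
opening: 0.0159
gripper_force: 29.9
```

```bash
python3 -m inch '[0,0,-2,0,10,0,0,-4,0,10,0,0,-4,0,10]' 30
python3 -m inch '[0,0,-2,0,10,0,0,-4,0,10,0,0,-4,0,10]' 30
python3 -m inch '[0,0,-2,0,10,0,0,-4,0,10,0,0,-4,0,10]' 30
```

```text
t: 9.2
tool_pos: [0.5176, 0.0528, 0.1215]
orientation: [-3.1, 0.51, -0.002]
force: [-1.6, 0.6, 3.7]
opening: 0.0157
gripper_force: 29.9
t: 9.45
tool_pos: [0.5176, 0.0528, 0.1175]
orientation: [-3.1, 0.51, -0.001]
force: [0.1, 0.3, 5.1]
opening: 0.0162
gripper_force: 29.9
t: 9.7
tool_pos: [0.5172, 0.0529, 0.1133]
orientation: [-3.1, 0.51, -0.0]
force: [-2.5, 1.3, 3.5]
opening: 0.0158
gripper_force: 30.0
```

```bash
python3 -m inch '[0,0,-2,0,10,0,0,-4,0,10,0,0,-4,0,10]' 30
python3 -m inch '[0,0,-1.5,0,10,0,0,-3,0,10,0,0,-3,0,10]' 30
python3 -m inch '[0,0,-1.5,0,10,0,0,-3,0,10,0,0,-3,0,10]' 30
```

```text
t: 9.95
tool_pos: [0.5158, 0.0531, 0.108]
orientation: [3.1, -0.51, -0.005]
force: [-3.8, 1.2, 1.8]
opening: 0.0156
gripper_force: 30.0
t: 10.2
tool_pos: [0.517, 0.0527, 0.1057]
orientation: [3.1, -0.51, -0.0]
force: [0.7, -0.2, -0.5]
opening: 0.016
gripper_force: 30.0
t: 10.45
tool_pos: [0.5171, 0.0527, 0.103]
orientation: [3.1, -0.51, -0.0]
force: [-0.2, 0.2, -1.7]
opening: 0.0161
gripper_force: 30.0
```

The gate force fell away at an underside height of about 81 mm, so the gate has snapped shut. Now I'll feel for the seat.

```bash
python3 -m inch '[0,0,-1,0,10,0,0,-2,0,10,0,0,-2,0,10]' 30
python3 -m inch '[0,0,-1,0,10,0,0,-2,0,10,0,0,-2,0,10]' 30
python3 -m inch '[0,0,-1,0,10,0,0,-2,0,10,0,0,-2,0,10]' 30
```

```text
t: 10.7
tool_pos: [0.5171, 0.0528, 0.1012]
orientation: [3.1, -0.51, -0.0]
force: [0.1, 0.2, -0.5]
opening: 0.0162
gripper_force: 30.0
t: 10.95
tool_pos: [0.5171, 0.0529, 0.0992]
orientation: [-3.1, 0.51, 0.0]
force: [-0.1, 0.1, -1.0]
opening: 0.0157
gripper_force: 30.0
t: 11.2
tool_pos: [0.517, 0.0528, 0.0971]
orientation: [3.1, -0.51, -0.001]
force: [-0.4, -0.1, -1.9]
opening: 0.0162
gripper_force: 30.0
```

```bash
python3 -m inch '[0,0,-1,0,10,0,0,-2,0,10,0,0,-2,0,10]' 30
python3 -m inch '[0,0,-1,0,10,0,0,-2,0,10,0,0,-2,0,10]' 30
```

```text
t: 11.45
tool_pos: [0.517, 0.0529, 0.0952]
orientation: [3.1, -0.51, -0.0]
force: [0.7, -0.3, -1.8]
opening: 0.0161
gripper_force: 30.0
t: 11.7
tool_pos: [0.517, 0.0529, 0.0931]
orientation: [3.1, -0.51, -0.001]
force: [-0.0, 0.9, -1.1]
opening: 0.016
gripper_force: 30.0
```

```bash
python3 -m inch '[0,0,-1,0,10,0,0,-1.5,0,10,0,0,-1.5,0,10]' 30
python3 -m inch '[0,0,-1,0,10,0,0,-1.5,0,10,0,0,-1.5,0,10]' 30
```

```text
t: 11.95
tool_pos: [0.5171, 0.0529, 0.0918]
orientation: [3.1, -0.51, -0.0]
force: [-0.4, 0.5, -1.6]
opening: 0.0156
gripper_force: 30.0
t: 12.2
tool_pos: [0.5173, 0.0529, 0.0906]
orientation: [-3.1, 0.51, -0.0]
force: [-1.7, -0.1, 2.2]
opening: 0.0156
gripper_force: 30.0
```

The seat is felt at a TCP height of about 0.0915, so the gate stop should come at about 0.1175. I'll rise to just under it and then creep.

```bash
python3 -m inch '[0,0,3,0,10,0,0,6,0,10,0,0,10,0,10,0,0,14,0,10,0,0,18,0,10,0,0,22,0,10,0,0,23,0,10,0,0,23,0,10,0,0,23,0,10]' 35
python3 -m inch '[0,0,1,0,10,0,0,1,0,10,0,0,1,0,10]' 35
python3 -m inch '[0,0,1,0,10,0,0,1,0,10,0,0,1,0,10]' 35
```

```text
t: 12.95
tool_pos: [0.5172, 0.0529, 0.1135]
orientation: [-3.1, 0.51, -0.0]
force: [-0.1, -0.6, -0.8]
opening: 0.016
gripper_force: 35.0
t: 13.2
tool_pos: [0.5171, 0.0529, 0.1142]
orientation: [3.1, -0.51, -0.0]
force: [0.9, -0.8, -1.1]
opening: 0.0162
gripper_force: 35.0
t: 13.45
tool_pos: [0.5172, 0.0528, 0.1154]
orientation: [3.1, -0.51, 0.0]
force: [-0.0, 0.5, -1.0]
opening: 0.0159
gripper_force: 35.0
```

```bash
python3 -m inch '[0,0,0.5,0,10,0,0,1,0,10,0,0,1,0,10]' 35
python3 -m inch '[0,0,0.5,0,10,0,0,0.5,0,10,0,0,0.5,0,10]' 35
```

```text
t: 13.7
tool_pos: [0.5173, 0.0528, 0.1166]
orientation: [-3.1, 0.51, -0.0]
force: [-0.4, 0.1, -0.5]
opening: 0.0158
gripper_force: 35.0
t: 13.95
tool_pos: [0.5172, 0.0528, 0.1169]
orientation: [3.1, -0.51, 0.0]
force: [0.6, 1.0, -0.9]
opening: 0.0159
gripper_force: 35.0
```

```bash
python3 -m inch '[0,0,0.4,0,10,0,0,0.4,0,10,0,0,0.4,0,10]' 35
python3 -m inch '[0,0,0.4,0,10,0,0,0.4,0,10,0,0,0.4,0,10]' 35
```

```text
t: 14.2
tool_pos: [0.5172, 0.0528, 0.1173]
orientation: [3.1, -0.51, 0.0]
force: [0.3, 0.1, -0.6]
opening: 0.0157
gripper_force: 35.0
t: 14.45
tool_pos: [0.5172, 0.0529, 0.1177]
orientation: [-3.1, 0.51, -0.0]
force: [0.2, 0.8, -1.1]
opening: 0.0159
gripper_force: 35.0
```

```bash
python3 -m inch '[0,0,0.4,0,10,0,0,0.4,0,10,0,0,0.4,0,10]' 35
python3 -m inch '[0,0,0.4,0,10,0,0,0.4,0,10,0,0,0.4,0,10]' 35
```

```text
t: 14.7
tool_pos: [0.5171, 0.0528, 0.118]
orientation: [3.1, -0.51, -0.0]
force: [0.9, 0.2, -2.6]
opening: 0.0157
gripper_force: 35.0
t: 14.95
tool_pos: [0.517, 0.0528, 0.1181]
orientation: [3.1, -0.51, -0.001]
force: [2.8, -0.2, -6.2]
opening: 0.0157
gripper_force: 35.0
```

It's against the gate at about 5 N. I'll add a little and hold for half a second.

```bash
python3 -m inch '[0,0,0.3,0,10,0,0,0.3,0,10,0,0,0.3,0,10]' 35
python3 -m inch '[0,0,0,0,10,0,0,0,0,10,0,0,0,0,10,0,0,0,0,10,0,0,0,0,10,0,0,0,0,10]' 35
```

```text
t: 15.2
tool_pos: [0.517, 0.0528, 0.1183]
orientation: [3.1, -0.51, -0.001]
force: [5.0, -1.1, -10.2]
opening: 0.0158
gripper_force: 35.0
t: 15.7
tool_pos: [0.517, 0.0528, 0.1183]
orientation: [3.1, -0.51, -0.001]
force: [5.0, -0.7, -10.9]
opening: 0.0158
gripper_force: 35.0
```

```bash
python3 -m inch '[0,0,-2,0,10,0,0,-5,0,10,0,0,-9,0,10,0,0,-13,0,10,0,0,-17,0,10,0,0,-21,0,10,0,0,-24,0,10,0,0,-25,0,10,0,0,-25,0,10,0,0,-25,0,10]' 35
python3 -m inch '[0,0,-1,0,10,0,0,-1.5,0,10,0,0,-1.5,0,10]' 35
python3 -m inch '[0,0,-0.7,0,10,0,0,-0.7,0,10,0,0,-0.7,0,10]' 35
```

```text
t: 16.53
tool_pos: [0.5172, 0.0529, 0.0938]
orientation: [-3.1, 0.51, 0.0]
force: [0.3, 0.1, -0.8]
opening: 0.0158
gripper_force: 35.0
t: 16.78
tool_pos: [0.5172, 0.0528, 0.0923]
orientation: [-3.1, 0.51, -0.0]
force: [0.6, 0.4, -0.7]
opening: 0.0159
gripper_force: 35.0
t: 17.03
tool_pos: [0.5173, 0.0528, 0.0917]
orientation: [-3.1, 0.51, -0.0]
force: [0.3, 0.0, -1.4]
opening: 0.0161
gripper_force: 35.0
```

```bash
python3 -m inch '[0,0,-0.7,0,10,0,0,-0.7,0,10,0,0,-0.7,0,10]' 35
python3 -m inch '[0,0,-0.5,0,10,0,0,-0.5,0,10,0,0,-0.5,0,10]' 35
```

```text
t: 17.28
tool_pos: [0.5173, 0.0529, 0.0911]
orientation: [-3.1, 0.51, -0.0]
force: [-0.7, -0.4, 0.6]
opening: 0.016
gripper_force: 35.0
t: 17.53
tool_pos: [0.5173, 0.0529, 0.0906]
orientation: [-3.1, 0.51, -0.0]
force: [-1.2, 0.7, 2.4]
opening: 0.016
gripper_force: 35.0
```

Seated with about 3 N on the rubber. Now I'll let go and rise straight up.

```bash
python3 -m inch '[0,0,0,0,20,0,0,0,0,24,0,0,0,0,30,0,0,0,0,38,0,0,0,0,42,0,0,0,0,42,0,0,0,0,42]' 10
python3 -m inch '[0,0,5,0,42,0,0,15,0,42,0,0,30,0,42,0,0,45,0,42,0,0,65,0,42,0,0,90,0,42,0,0,120,0,42,0,0,120,0,42,-40,0,120,0,42,-40,0,120,0,42]' 10
python3 - <<'E'
from plant import robot, read_camera
from h import *
s=robot.read_state();w=read_camera("wrist");t=read_camera("scene");pickle.dump((s,w,t),open("w5.pkl","wb"))
print(s["t"],s["tool_pos"],s["opening"])
a=cv2.resize(w["image"][20:220,220:420],(400,400));b=cv2.resize(t["image"][215:315,215:315],(400,400))
cv2.imwrite("pics/w5.png",np.hstack([a,b]))
E
```

```text
t: 18.12
tool_pos: [0.5172, 0.0529, 0.0904]
orientation: [-3.1, 0.51, 0.0]
force: [-0.3, -0.1, 0.3]
opening: 0.0385
gripper_force: 0.0
t: 18.95
tool_pos: [0.4708, 0.053, 0.2073]
orientation: [3.099, -0.509, -0.014]
force: [-2.0, -0.2, -1.9]
opening: 0.0393
gripper_force: 0.0
18.95 [0.47077381 0.05304155 0.20726576] 0.039259786375054874
```

View pics/w5.png

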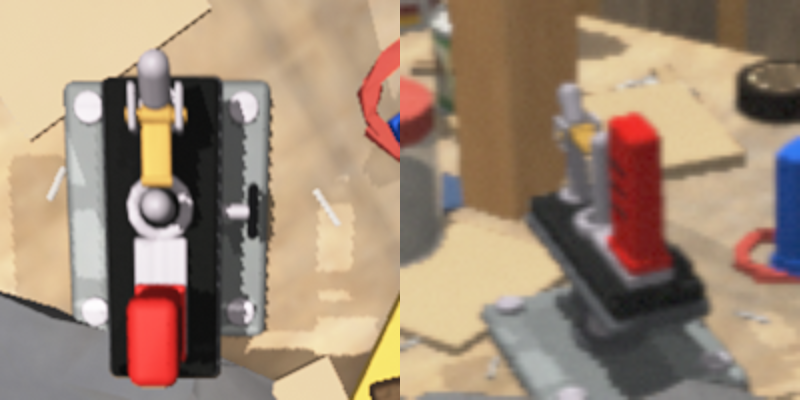

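The key lies level on the seat, with its eye round the nose at crop (157,207) and the brass gate shut over it. The gripper is clear, so I'm handing in.

```bash
python3 -c "from plant import job; print(job.close_job())"
```

```text
the job is handed in; nothing more can be done
None
```

The key is on the keeper with the gate shut behind it: I pulled it up against the gate at about 9–10 N for just over half a second, set it back level on the seat, let go, and handed the job in at about 19 s; no verdict came back.

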